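# Set the code wheels of the gem strongbox

### The arm

A 7-joint arm with a two-finger parallel gripper is mounted at the origin on the work surface. World frame = base frame: x ahead of the robot, y to its left, z up, the work surface at z = 0. Lengths are in m, angles in rad, forces in N, time in s.
With the tool pointing down it reaches from about 0.4 to 0.85 m from the base axis. Payload 4.5 kg.
Tool frame: the origin (TCP) lies between the finger pads; the fingertips stand 19 mm ahead of it and the grasp point (between the pads) is the TCP; z points along the fingers, y is the direction in which the jaws open and shut (so a half turn about z gives the same grasp; the last joint's range is limited). The gripper opens to 88 mm and grips with 3 to 60 N. Pads are 18 mm wide; open, the fingers measure 123 mm over their backs; the gripper's body (75 mm by 187 mm) begins 45 mm behind the grasp point.
Start: joints at [-1.132, 0.689, -0.195, 1.565, 0.157, 0.902, -0.215], TCP at [0.246, 0.575, 0.258] pointing down, gripper open.
Joint ranges: [-3.01, 3.01], [-0.46, 2.08], [-1.47, 1.51], [0.13, 2.56], [-1, 4.14], [0.04, 2.09], [-2.66, 2.66]. Speed limits (rad/s): [2.57, 2.57, 3.14, 3.14, 3.14, 3.14, 3.14].

### API

Orientations are given as a unit quaternion [x, y, z, w].
In Python, from plant import status, snapshot, finish_job, cut_out, tip_of gives the robot as it stands. The module is installed in compiled form; this text tells all that it offers.
- The arm moves only by the tool carry_out, never from a script. Its arguments are lists of equal length, an entry for each row: "linear": the shift along the world's x, y, z in m, a list of three; "roll": the turn about the world's z in rad. A call has 1 to 8 rows; each row is the pose to reach, as a shift and turn from the pose measured when the call began; what a row does not reach only later rows make up. A row lasts 1/12 s, in which the tool goes at most 41.7 mm and 7.16 degrees, less where a joint would pass 70% of its speed; a pose out of reach is approached as far as the arm can. A call with a gripper value outside its range is refused whole. "gripper" is the opening, from 0 (shut) to 1 (fully open), set as the call begins (left out, the last holds). The fingers move at their own pace and stop on an object; "grip_force" is the grip in N (left out, the last holds). Time passes only in rows, so rows that repeat a pose let the fingers close. It gives the time, the measured TCP pose, the force and the opening at its end, in the units of the state.
- status.get_state(): the state, without advancing time (a new reading comes with each control period).
- snapshot(name): name is "side" or "top"; returns a dict with "img" (400x640x3 uint8, red, green, blue), "range_z" (400x640 float32, m along the optical axis (not along the pixel's ray), 0 where there is no reading), "fx", "fy", "cx", "cy" (pixels), "world_from_camera" (4x4, takes a point from camera to world coordinates). Camera axes: x right, y down, z forward; pixel columns grow to the right and rows downward; lengths in m; the calibration is good to about 2 mm. A picture is of the moment at which its call begins.
- finish_job(): hands the job in, once; it reports no verdict.
Trained networks look in a picture, given as the dict that the camera call returned (one of the last four; its "shot" number tells which), for a name from the list of things; names that differ only in an ending like _2 or _b are one class to them, and where a whole thing is asked for, a point or a joint stands for the part that bears it (a point fixed in the world has none). Each returns a list of dicts, best first, with "confidence" (0 to 1); they miss things now and then, are a little off and sometimes report something else, mostly with a low value. They report only what shows in the picture. A call takes as long as a camera call.
- cut_out(picture, query): "region" (400x640 bool, what is visible of it) and "pixel" ([column, row] in pixels, amid what is visible of it).
- tip_of(picture, query): "pixel" ([column, row] in pixels: a listed point, or the origin of a listed thing).
The state is a dict: "clock": time; "q": joint angles; "qd": joint speeds; "joint_torque": joint torques, N m; "tool_pos": TCP position; "eef_rot": TCP orientation; "contact_force": force on the tool from outside, world axes, zero at the start; "moment": the same for the moment, N m; "opening": opening from 0.0 (shut) to 1.0 (fully open).
Only numpy, scipy, OpenCV 4.12 (cv2) and the standard library are available. Lean on these libraries where they do the work, as an engineer would, in place of code of your own. Each camera call takes 0.05 s, during which the arm holds its last target.

### The job

The grey steel strongbox on the jeweller's bench has three number wheels in its lid. Seen from the robot's side, roll the left wheel to 4 and the right wheel to 3, each with its number squarely on top in line with the white marks, and do not disturb the middle wheel at any time: it is already at 5.

Things in the scene. Friction and masses are not known exactly. Their poses are not given: they have to be found in the camera images.
- axle (a point): Middle wheel's axle centre, 80 mm above the bench. x level, away from the robot (turned up to 17 deg), y left along the axle, z up. Wheel centres at y = 75 (left), 0, -75 mm (right). Grey box 150 (x) by 270 mm (y), fixed; lid 10 mm above this point, drum tops 24, paddle tips up to 40. Numbers stand upright seen from the robot's side; loose things 30 mm or more from the box, under 105 mm high.
- left_wheel (a joint): Wheel at +y: black drum 48 mm across, 30 wide, 6 grey paddles 60 deg apart, 7 mm thick, to 40 mm from the axle; white numbers 1 to 6 between them. The uppermost number is set; then paddles lean 30 deg either side of vertical. rad: 0 = number 1 on top, pi/3 more per number (4 at 3.142); grows as the top rolls away from the robot. Starts 2.0 to 2.5, so roll it away.
- middle_wheel (a joint): Middle wheel, same build, sense and values; at 5 (4.189) and stays there. All wheels: friction 0.06 N m (2 N at a paddle), stay where left, no clicks, stops at -0.4 and 5.6. A shut fingertip lowered between two paddles to a few mm above the drum rolls the wheel by pushing a paddle sideways.
- right_wheel (a joint): Wheel at -y, same build, sense and values as the left one (3 on top at 2.094). Starts 2.75 to 3.25, so its top has to roll towards the robot.

How it is judged:
By the outcome, as a careful person would: the job done as asked, in the order asked, and still so for the second after the job is handed in, with the robot touching nothing.
It also fails if it takes over 40 s, if anything falls off the work surface, if the arm or the gripper's body presses on something with over 40 N, if the wrist force passes 120 N, or if a joint passes its speed limit or range.

## Working session

There is one attempt and no reset: what is moved stays moved. The work goes in short steps, Python scripts to look and compute and a tool call to move; the robot and the scene stay as the last step left them, time stands still between calls to the robot, and variables do not carry over. Pictures are saved under pics/ and viewed, and the job is handed in when it is done.

Besides the shell and the picture viewer there is one more tool, called in YAML: its name, and indented under it one key for each argument. carry_out: Moves the arm, as the interface text tells. Its arguments: {"type":"object","properties":{"linear":{"type":"array"},"roll":{"type":"array"},"gripper":{"type":"number"},"grip_force":{"type":"number"}},"required":["linear","roll"]}

```bash
mkdir -p pics; cat > h.py <<'E'
import numpy as np,cv2
from plant import status,snapshot,finish_job,cut_out,tip_of
def pt(s,u,v,z=None):
    T=np.array(s["world_from_camera"]);d=np.array([(u-s["cx"])/s["fx"],(v-s["cy"])/s["fy"],1.])
    if z is None:
        r=s["range_z"][int(round(v)),int(round(u))];return T[:3,:3]@(d*r)+T[:3,3]
    w=T[:3,:3]@d;return T[:3,3]+w*(z-T[2,3])/w[2]
def cloud(s):
    T=np.array(s["world_from_camera"]);v,u=np.mgrid[:400,:640];r=s["range_z"]
    P=np.stack([(u-s["cx"])/s["fx"]*r,(v-s["cy"])/s["fy"]*r,r],-1)
    return P@T[:3,:3].T+T[:3,3]
def save(s,n): cv2.imwrite("pics/"+n,s["img"][:,:,::-1])
def proj(s,p):
    T=np.linalg.inv(np.array(s["world_from_camera"]));q=T[:3,:3]@np.array(p)+T[:3,3]
    return s["fx"]*q[0]/q[2]+s["cx"],s["fy"]*q[1]/q[2]+s["cy"]
E
python3 - <<'E'
from h import *
print(status.get_state())
for n in("side","top"):
    s=snapshot(n);save(s,n+"1.png");print(n,s["fx"],np.round(s["world_from_camera"],3).tolist())
    for q in("axle","left_wheel","middle_wheel","right_wheel"):
        for r in tip_of(s,q)[:3]:
            print(q,"tip",np.round(r["pixel"],1),round(r["confidence"],2),"z.08:",np.round(pt(s,*r["pixel"],z=.08),4))
        for r in cut_out(s,q)[:3]:
            c=cloud(s)[r["region"]];c=c[np.isfinite(c).all(1)]
            print(q,"cut",np.round(r["pixel"],1),round(r["confidence"],2),r["region"].sum(),np.round(np.median(c,0),3),np.round(np.percentile(c,[1,99],0),3).tolist())
E
```

```text
{'clock': 0.0, 'q': array([-1.13217125,  0.6899858 , -0.19450978,  1.56633979,  0.1573135 ,
        0.90246637, -0.21508539]), 'qd': array([ 2.40606183e-03,  1.38138313e-04, -9.18620904e-05, -4.21043833e-04,
        9.34024191e-04, -1.32260299e-03,  1.95304058e-03]), 'joint_torque': array([ 1.45668822e-03, -5.27547777e+01, -1.26619700e+00, -1.53417921e+01,
       -5.25554863e-02,  6.52486458e-03,  1.65541251e-04]), 'tool_pos': array([0.24597652, 0.57392232, 0.25690988]), 'eef_rot': array([ 2.00982368e-01,  9.79594442e-01, -8.96286715e-04, -1.12738618e-04]), 'contact_force': array([0.43981783, 1.03796689, 0.43298684]), 'moment': array([ 0.04141668,  0.02783057, -0.0184436 ]), 'opening': 1.002877577009686}
side 498.9096421869961 [[0.907, -0.283, 0.311, 0.323], [-0.421, -0.604, 0.677, -0.469], [-0.004, -0.745, -0.667, 0.619], [0.0, 0.0, 0.0, 1.0]]
axle tip [308.6 187.7] 0.95 z.08: [0.5622 0.1033 0.08  ]
axle cut [314.8 207.6] 0.74 15510 [0.543 0.045 0.089] [[0.457, -0.052, 0.013], [0.653, 0.222, 0.115]]Traceback (most recent call last):
  File "<stdin>", line 6, in <module>
ValueError: it knows: axle
```

```bash
python3 - <<'E'
from h import *
for n in("side","top"):
    s=snapshot(n);save(s,n+"1.png")
    np.savez(n+"1.npz",**{k:v for k,v in s.items()})
    for r in tip_of(s,"axle")[:3]:
            print(n,"tip",np.round(r["pixel"],1),round(r["confidence"],2),"z.08:",np.round(pt(s,*r["pixel"],z=.08),4),np.round(np.array(s["world_from_camera"])[:3,3],3))
    P=cloud(s); m=(s["range_z"]>0)&(abs(P[...,2]-.09)<.004)
    for r in cut_out(s,"axle")[:1]:
        k=(m&r["region"]).astype(np.uint8); pts=P[k>0][:,:2].astype(np.float32)
        print("lid z",np.median(P[k>0][:,2]),cv2.minAreaRect(pts))
E
```

```text
side tip [307.6 186. ] 0.8 z.08: [0.5624 0.1079 0.08  ] [ 0.323 -0.469  0.619]
lid z 0.08964817649430501 ((0.5577297806739807, 0.09462739527225494), (0.15006910264492035, 0.2712644636631012), 13.535943984985352)
top tip [280.7 211.8] 0.96 z.08: [0.5551 0.0918 0.08  ] [0.488 0.047 0.882]
lid z 0.09010017653187558 ((0.5569701790809631, 0.0957992747426033), (0.1498573124408722, 0.26942217350006104), 13.746916770935059)
```

View pics/side1.png

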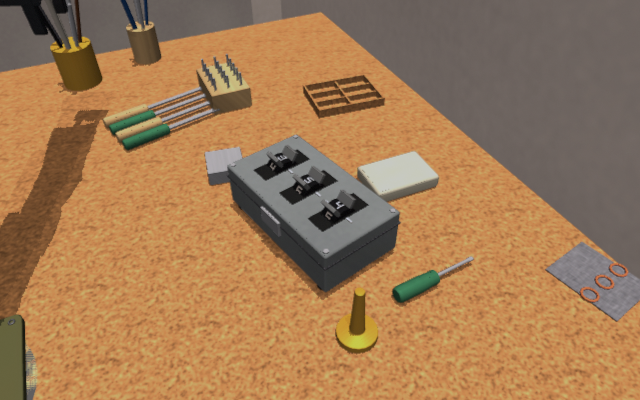

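View pics/top1.png

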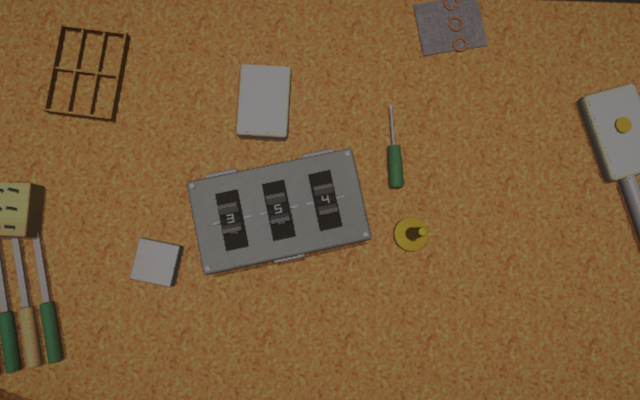

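```bash
cat >> h.py <<'E'
C=np.array([.5573,.0953,.08]);YAW=np.deg2rad(13.65)
R=np.array([[np.cos(YAW),-np.sin(YAW),0],[np.sin(YAW),np.cos(YAW),0],[0,0,1]])
def refit(s):
    P=cloud(s);k=(s["range_z"]>0)&(abs(P[...,2]-.09)<.004)&(np.hypot(P[...,0]-C[0],P[...,1]-C[1])<.17)
    q=(P[k]-C)@R; q=q[(abs(q[:,0])<.08)&(abs(q[:,1])<.14)]
    return np.percentile(q,[.3,99.7],0)
def wheel(s,y0,off=(0,0)):
    """fit paddle phase (mod 60deg) from depth points; lean positive=away. returns deg of paddles, score"""
    q=(cloud(s)-C)@R; k=(s["range_z"]>0)&(abs(q[...,1]-y0-off[1])<.014)
    x=q[...,0][k]-off[0];z=q[...,2][k];r=np.hypot(x,z)
    m=(r>.027)&(r<.043)&(z>.012);x,z=x[m],z[m];best=[]
    for a in np.arange(-30,30,.5):
        d=np.full(len(x),9.)
        for j in range(-2,3):
            t=np.deg2rad(a+60*j);u=x*np.sin(t)+z*np.cos(t);w=x*np.cos(t)-z*np.sin(t)
            dd=np.maximum(abs(abs(w)-.0035)*(abs(w)>.0035), 0); face=np.abs(np.abs(w)-.0035); tip=np.hypot(u-.04,np.maximum(abs(w)-.0035,0))
            d=np.minimum(d,np.minimum(face,tip))
        best.append((np.minimum(d,.004).mean(),a))
    best.sort();return len(x),[(round(b*1000,2),float(a)) for b,a in best[:4]]
E
python3 - <<'E'
from h import *
for n in("side","top"):
    s=dict(np.load(n+"1.npz"))
    print(n,np.round(refit(s),4).tolist())
    for y in(.075,0,-.075): print(y,wheel(s,y))
    u=[proj(s,C+R@np.array([0,y,.024])) for y in(.075,0,-.075)]
    print(np.round(u,1).tolist())
    im=s["img"][:,:,::-1]
    if n=="top": c=im[150:270,190:370]
    else: c=im[130:240,250:380]
    cv2.imwrite(f"pics/{n}zoom.png",cv2.resize(c,None,fx=4.4,fy=4.4,interpolation=cv2.INTER_CUBIC))
E
```

```text
side [[-0.074, -0.135, 0.0062], [0.0744, 0.1323, 0.0136]]
0.075 (180, [(np.float64(0.95), -25.5), (np.float64(0.96), -25.0), (np.float64(1.0), -24.5), (np.float64(1.01), -26.0)])
0 (209, [(np.float64(0.86), -26.0), (np.float64(0.89), -26.5), (np.float64(0.89), -25.5), (np.float64(0.96), -27.0)])
-0.075 (236, [(np.float64(0.85), -29.0), (np.float64(0.85), -28.5), (np.float64(0.89), -29.5), (np.float64(0.9), -28.0)])
[[280.6, 157.9], [307.5, 180.2], [337.5, 205.1]]
top [[-0.0746, -0.1332, 0.0064], [0.0738, 0.1342, 0.0137]]
0.075 (364, [(np.float64(1.32), -27.0), (np.float64(1.33), -26.5), (np.float64(1.34), -27.5), (np.float64(1.38), -26.0)])
0 (357, [(np.float64(1.34), -28.0), (np.float64(1.35), -28.5), (np.float64(1.36), -27.5), (np.float64(1.4), -29.0)])
-0.075 (351, [(np.float64(1.26), 28.5), (np.float64(1.28), 29.0), (np.float64(1.29), 28.0), (np.float64(1.33), 29.5)])
[[230.1, 219.0], [277.7, 209.0], [324.9, 199.1]]
```

View pics/topzoom.png

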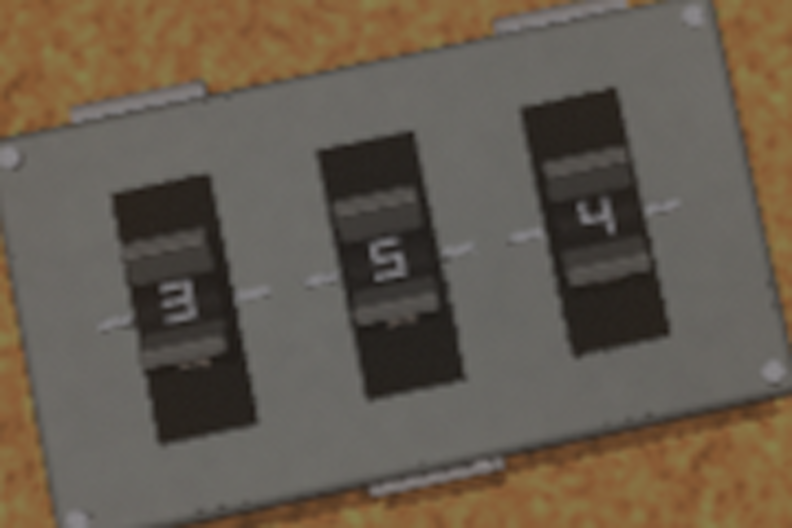

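View pics/sidezoom.png

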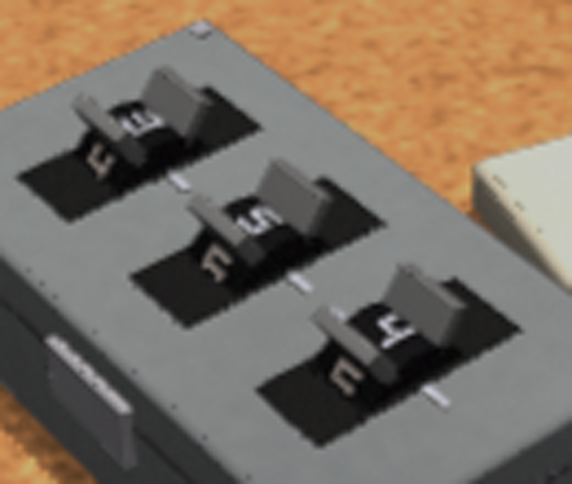

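carry_out:
  linear:
    - [0.02,-0.033,0]
    - [0.04,-0.066,0]
    - [0.06,-0.099,0]
    - [0.08,-0.132,0]
    - [0.1,-0.165,0]
    - [0.12,-0.198,0]
    - [0.14,-0.231,0]
    - [0.16,-0.264,0]
  roll: [0.055,0.11,0.165,0.22,0.275,0.33,0.385,0.44]
  gripper: 0
  grip_force: 10

```text
clock: 1.12
tool_pos: [0.4069, 0.3088, 0.2579]
eef_rot: [-0.019, 1.0, 0.0, 0.0]
contact_force: [0.1, 0.0, 0.3]
opening: 0.414
```

carry_out:
  linear:
    - [0.019,-0.03,-0.01]
    - [0.038,-0.06,-0.02]
    - [0.057,-0.09,-0.03]
    - [0.075,-0.12,-0.04]
    - [0.088,-0.14,-0.05]
    - [0.094,-0.15,-0.05]
    - [0.094,-0.15,-0.05]
  roll: [0.04,0.08,0.12,0.16,0.2,0.2,0.2]

```text
clock: 1.7
tool_pos: [0.5021, 0.1558, 0.2075]
eef_rot: [-0.116, 0.993, -0.001, -0.0]
contact_force: [0.5, 0.2, 0.2]
opening: 0.008
```

```bash
python3 - <<'E'
from h import *
st=status.get_state();print(st["tool_pos"],st["eef_rot"],st["opening"],st["contact_force"])
a=np.degrees(np.arctan2(st["eef_rot"][1],st["eef_rot"][0]))*2-90;print("tool y deg",a)
s=snapshot("side");save(s,"side2.png")
q=(cloud(s)-C)@R
t=(np.array(st["tool_pos"])-C)@R;print("tcp in box",t)
# finger points near tip
T=R; d=q-t; k=(s["range_z"]>0)&(d[...,2]<0.03)&(d[...,2]>-.03)&(abs(d[...,0])<.05)&(abs(d[...,1])<.08)
for lo in np.arange(-.025,.03,.006):
    m=k&(d[...,2]>lo)&(d[...,2]<lo+.006)
    if m.sum():print(round(lo,3),m.sum(),np.round(np.percentile(d[m],[1,99],0),4).tolist())
E
```

```text
[0.50210424 0.15584449 0.20749753] [-1.15547554e-01  9.93301686e-01 -7.21867692e-04 -3.87785705e-05] 0.007981679090588363 [0.51086082 0.1695621  0.23012807]
tool y deg 103.27041970865781
tcp in box [-0.03934887  0.07186009  0.12749753]
-0.025 7 [[-0.0101, -0.0092, -0.0196], [0.0067, 0.006, -0.019]]
-0.019 47 [[-0.0102, -0.0142, -0.0187], [0.0103, 0.0123, -0.013]]
-0.013 63 [[-0.0103, -0.0153, -0.0129], [0.0111, 0.0141, -0.0076]]
-0.007 59 [[-0.0109, -0.0166, -0.0067], [0.0059, 0.0128, -0.0011]]
-0.001 60 [[-0.0103, -0.017, -0.0008], [0.0023, 0.013, 0.0047]]
0.005 60 [[-0.0106, -0.017, 0.005], [0.0024, 0.0151, 0.0109]]
0.011 61 [[-0.0108, -0.0176, 0.0111], [0.0011, 0.0157, 0.0168]]
0.017 56 [[-0.0106, -0.0193, 0.0172], [0.0013, 0.0159, 0.0228]]
0.023 39 [[-0.0106, -0.0186, 0.0234], [-0.0011, 0.0036, 0.0286]]
0.029 5 [[-0.0101, -0.0191, 0.0292], [-0.004, -0.0087, 0.0299]]
```

View pics/side2.png

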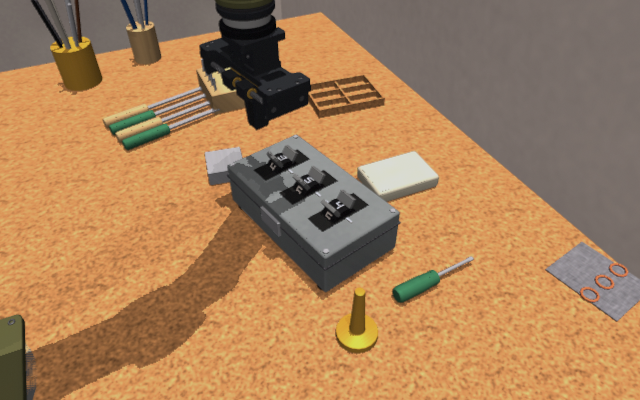

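carry_out:
  linear:
    - [-0.001,0.003,-0.03]
    - [-0.001,0.003,-0.055]
    - [-0.001,0.003,-0.07]
    - [-0.001,0.003,-0.08]
    - [-0.001,0.003,-0.08]
  roll: [0,0,0,0,0]

```text
clock: 2.17
tool_pos: [0.4987, 0.164, 0.1273]
eef_rot: [-0.119, 0.993, 0.001, -0.001]
contact_force: [0.7, -0.6, 0.6]
opening: 0.005
```

```bash
cat >> h.py <<'E'
def tool():
    st=status.get_state();t=(np.array(st["tool_pos"])-C)@R
    print("clk",st["clock"],"tcp box mm",np.round(t*1000,1),"F",np.round(st["contact_force"],1));return t
E
python3 - <<'E'
from h import *
tool()
s=snapshot("side");im=s["img"][:,:,::-1]
cv2.imwrite("pics/s3.png",cv2.resize(im[90:240,220:380],None,fx=4,fy=4,interpolation=cv2.INTER_CUBIC))
E
```

```text
clk 2.1667 tcp box mm [-40.8  80.6  47.3] F [ 0.7 -0.6  0.6]
```

View pics/s3.png

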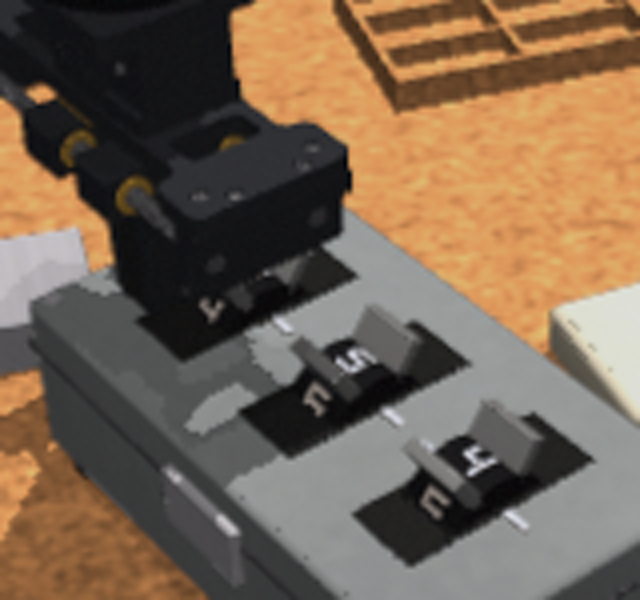

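carry_out:
  linear:
    - [0.007,-0.002,0]
    - [0.014,-0.001,0]
    - [0.02,0.001,0]
    - [0.026,0.002,0]
    - [0.032,0.004,0]
    - [0.038,0.005,0]
    - [0.038,0.005,0]
    - [0.038,0.005,0]
  roll: [0,0,0,0,0,0,0,0]

```text
clock: 2.88
tool_pos: [0.5385, 0.1689, 0.1282]
eef_rot: [-0.118, 0.993, 0.001, 0.001]
contact_force: [0.4, -0.2, 0.0]
opening: 0.006
```

```bash
python3 - <<'E'
from h import *
tool()
s=snapshot("side");im=s["img"][:,:,::-1]
print(wheel(s,.075))
cv2.imwrite("pics/s4.png",cv2.resize(im[90:240,220:380],None,fx=4,fy=4,interpolation=cv2.INTER_CUBIC))
E
```

```text
clk 2.8833 tcp box mm [-0.9 76.  48.2] F [ 0.4 -0.2  0. ]
(157, [(np.float64(2.57), -10.0), (np.float64(2.58), -9.5), (np.float64(2.58), -10.5), (np.float64(2.6), -9.0)])
```

View pics/s4.png

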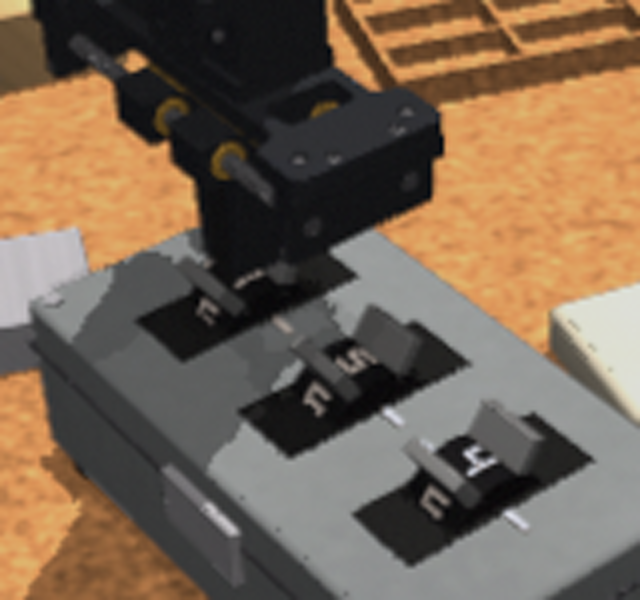

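carry_out:
  linear:
    - [0,0,0.02]
    - [0,0,0.05]
    - [-0.02,0.005,0.08]
    - [-0.05,0.025,0.09]
    - [-0.07,0.055,0.09]
    - [-0.08,0.08,0.09]
    - [-0.08,0.08,0.09]
  roll: [0,0,0,0,0,0,0]

```text
clock: 3.52
tool_pos: [0.4554, 0.2561, 0.2197]
eef_rot: [-0.123, 0.992, 0.004, 0.002]
contact_force: [-0.4, 0.7, -0.0]
opening: 0.003
```

```bash
cat >> h.py <<'E'
def look(tag):
    tool()
    for n,(a,b,c,d) in (("side",(130,240,250,380)),("top",(150,270,190,370))):
        s=snapshot(n)
        for y in(.075,0,-.075): print(n,y,[(float(p),q) for p,q in wheel(s,y)[1][:2]])
        cv2.imwrite(f"pics/{n}{tag}.png",cv2.resize(s["img"][a:b,c:d,::-1],None,fx=4.4,fy=4.4,interpolation=cv2.INTER_CUBIC))
E
python3 -c "
from h import *
look('5')"
```

```text
clk 3.5167 tcp box mm [-61.  180.3 139.7] F [-0.4  0.7 -0. ]
side 0.075 [(0.86, 26.0), (0.87, 26.5)]
side 0 [(0.92, -25.5), (0.92, -26.0)]
side -0.075 [(0.82, -29.0), (0.84, -28.5)]
top 0.075 [(1.31, 24.5), (1.33, 25.0)]
top 0 [(1.34, -28.0), (1.34, -27.5)]
top -0.075 [(1.23, 28.5), (1.24, 29.0)]
```

View pics/side5.png

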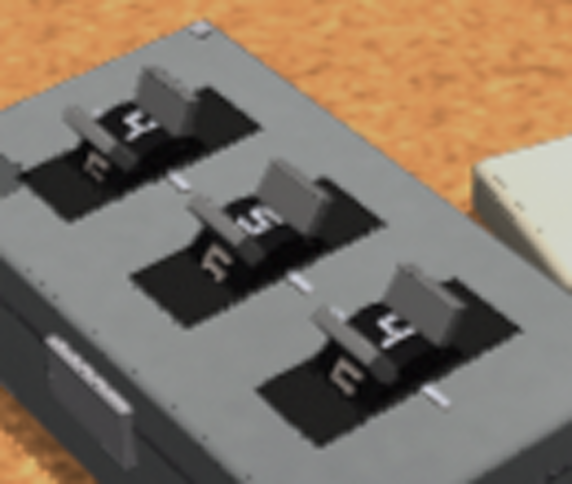

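View pics/top5.png

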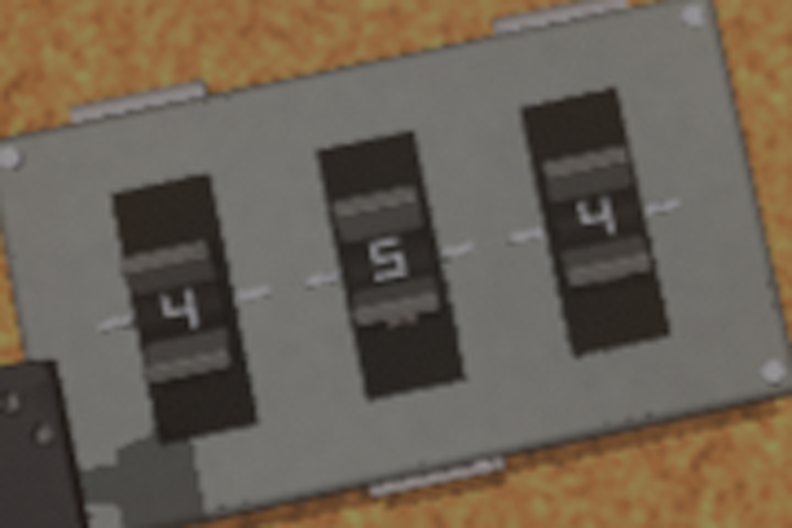

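carry_out:
  linear:
    - [0.02,-0.022,0]
    - [0.045,-0.05,0]
    - [0.065,-0.073,-0.01]
    - [0.079,-0.089,-0.03]
    - [0.079,-0.089,-0.05]
    - [0.079,-0.089,-0.05]
    - [0.079,-0.089,-0.05]
  roll: [0,0,0,0,0,0,0]

```text
clock: 4.2
tool_pos: [0.5366, 0.1598, 0.1679]
eef_rot: [-0.119, 0.993, 0.001, 0.0]
contact_force: [-0.5, 0.4, 0.1]
opening: 0.005
```

```bash
python3 -c "
from h import *
tool();print(status.get_state()['eef_rot'])"
```

```text
clk 4.2 tcp box mm [-4.9 67.5 87.9] F [-0.5  0.4  0.1]
[-1.18958568e-01  9.92898649e-01  1.05119670e-03  1.64289409e-04]
```

carry_out:
  linear:
    - [-0.002,0.007,0]
    - [-0.002,0.007,-0.01]
    - [-0.002,0.007,-0.025]
    - [-0.002,0.007,-0.04]
    - [-0.002,0.007,-0.04]
    - [-0.002,0.007,-0.04]
  roll: [0,0,0,0,0,0]

```text
clock: 4.7
tool_pos: [0.5342, 0.1676, 0.1279]
eef_rot: [-0.12, 0.993, 0.001, -0.0]
contact_force: [-0.3, -0.2, -0.6]
opening: 0.004
```

```bash
python3 -c "
from h import *
tool()"
```

```text
clk 4.7 tcp box mm [-5.3 75.7 47.9] F [-0.3 -0.2 -0.6]
```

carry_out:
  linear:
    - [0.002,0.0005,0]
    - [0.004,0.001,0]
    - [0.006,0.0015,0]
    - [0.0075,0.0018,0]
    - [0.0085,0.002,0]
    - [0.0085,0.002,0]
    - [0.0085,0.002,0]
  roll: [0,0,0,0,0,0,0]

```text
clock: 5.28
tool_pos: [0.5427, 0.1697, 0.128]
eef_rot: [-0.12, 0.993, 0.001, -0.0]
contact_force: [-0.8, 1.1, 0.7]
opening: 0.006
```

```bash
python3 -c "
from h import *
tool()"
```

```text
clk 5.2833 tcp box mm [ 3.4 75.8 48. ] F [-0.8  1.1  0.7]
```

carry_out:
  linear:
    - [-0.001,0,0.01]
    - [-0.001,0,0.04]
    - [-0.02,0.005,0.07]
    - [-0.05,0.025,0.09]
    - [-0.07,0.055,0.09]
    - [-0.08,0.08,0.09]
    - [-0.08,0.08,0.09]
    - [-0.08,0.08,0.09]
  roll: [0,0,0,0,0,0,0,0]

```text
clock: 5.95
tool_pos: [0.4628, 0.2517, 0.2193]
eef_rot: [-0.121, 0.993, 0.002, 0.001]
contact_force: [1.2, -0.8, 0.1]
opening: 0.009
```

```bash
python3 -c "
from h import *
look('6')"
```

```text
clk 5.95 tcp box mm [-55.  174.2 139.3] F [ 1.2 -0.8  0.1]
side 0.075 [(0.96, -28.0), (0.96, -27.5)]
side 0 [(0.94, -26.0), (0.96, -25.5)]
side -0.075 [(0.87, -29.0), (0.89, -29.5)]
top 0.075 [(1.23, -29.5), (1.23, -29.0)]
top 0 [(1.36, -28.0), (1.38, -28.5)]
top -0.075 [(1.4, 28.5), (1.4, 29.0)]
```

View pics/side6.png

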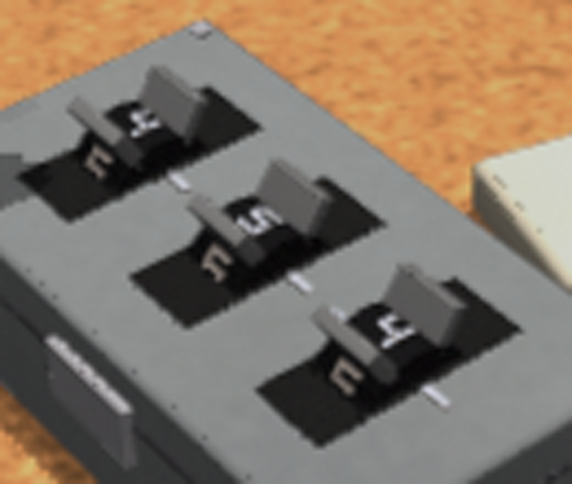

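View pics/top6.png

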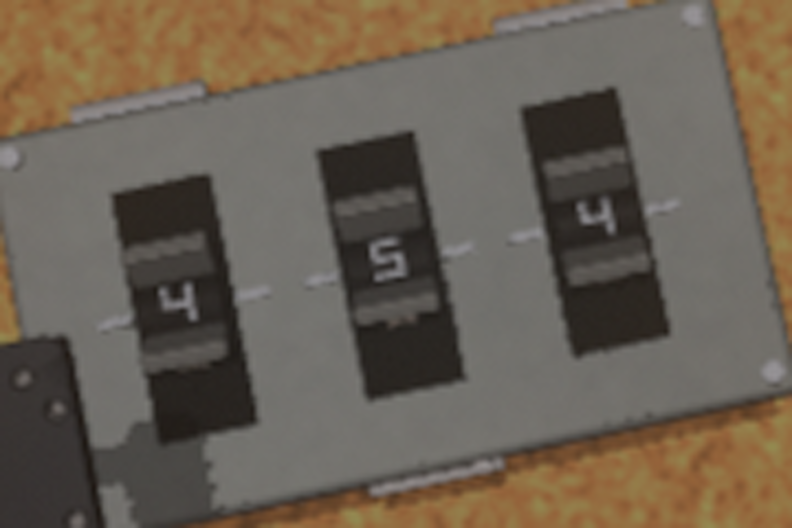

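carry_out:
  linear:
    - [0.02,-0.022,0]
    - [0.045,-0.05,0]
    - [0.065,-0.071,-0.01]
    - [0.077,-0.083,-0.03]
    - [0.077,-0.083,-0.05]
    - [0.077,-0.083,-0.05]
    - [0.077,-0.083,-0.05]
  roll: [0,0,0,0,0,0,0]

```text
clock: 6.63
tool_pos: [0.5405, 0.1642, 0.1677]
eef_rot: [-0.118, 0.993, 0.0, -0.001]
contact_force: [-0.5, 0.2, 1.1]
opening: 0.005
```

```bash
python3 -c "
from h import *
tool()"
```

```text
clk 6.6333 tcp box mm [-0.1 70.9 87.7] F [-0.5  0.2  1.1]
```

carry_out:
  linear:
    - [-0.001,0.004,0]
    - [-0.001,0.004,-0.01]
    - [-0.001,0.004,-0.025]
    - [-0.001,0.004,-0.0395]
    - [-0.001,0.004,-0.0395]
    - [-0.001,0.004,-0.0395]
    - [-0.001,0.004,-0.0395]
  roll: [0,0,0,0,0,0,0]

```text
clock: 7.22
tool_pos: [0.5396, 0.1688, 0.129]
eef_rot: [-0.118, 0.993, 0.0, -0.0]
contact_force: [-0.4, 0.9, -0.9]
opening: 0.005
```

```bash
python3 -c "
from h import *
tool()"
```

```text
clk 7.2167 tcp box mm [ 0.2 75.6 49. ] F [-0.4  0.9 -0.9]
```

carry_out:
  linear:
    - [0.001,0,-0.001]
    - [0.002,0.0005,-0.001]
    - [0.003,0.001,-0.001]
    - [0.0042,0.001,-0.001]
    - [0.0042,0.001,-0.001]
    - [0.0042,0.001,-0.001]
  roll: [0,0,0,0,0,0]

```text
clock: 7.72
tool_pos: [0.5436, 0.1698, 0.128]
eef_rot: [-0.118, 0.993, 0.001, -0.0]
contact_force: [-1.0, -0.2, 1.4]
opening: 0.002
```

```bash
python3 -c "
from h import *
tool()"
```

```text
clk 7.7167 tcp box mm [ 4.3 75.7 48. ] F [-1.  -0.2  1.4]
```

carry_out:
  linear:
    - [-0.001,0,0.01]
    - [-0.001,0,0.04]
    - [-0.001,0,0.075]
    - [0.015,-0.025,0.09]
    - [0.035,-0.06,0.09]
    - [0.055,-0.095,0.09]
    - [0.066,-0.125,0.09]
    - [0.071,-0.138,0.09]
  roll: [0,0,0,0,0,0,0,0]

```text
clock: 8.38
tool_pos: [0.6167, 0.0249, 0.2187]
eef_rot: [-0.115, 0.993, -0.002, 0.001]
contact_force: [0.0, -1.2, -0.3]
opening: 0.006
```

carry_out:
  linear:
    - [0,0,0]
    - [0,0,0]
    - [0,0,0]
  roll: [0,0,0]

```text
clock: 8.63
tool_pos: [0.6161, 0.0273, 0.2191]
eef_rot: [-0.116, 0.993, -0.001, 0.001]
contact_force: [-0.1, 0.1, 0.0]
opening: 0.003
```

```bash
python3 -c "
from h import *
look('7')"
```

```text
clk 8.6333 tcp box mm [ 41.1 -79.9 139.1] F [-0.1  0.1  0. ]
side 0.075 [(0.97, -26.5), (0.98, -26.0)]
side 0 [(0.89, -26.0), (0.89, -26.5)]
side -0.075 [(0.93, -29.0), (0.94, -29.5)]
top 0.075 [(1.28, -28.5), (1.3, -29.0)]
top 0 [(1.15, -28.0), (1.17, -27.5)]
top -0.075 [(1.03, 29.0), (1.05, 29.5)]
```

View pics/side7.png

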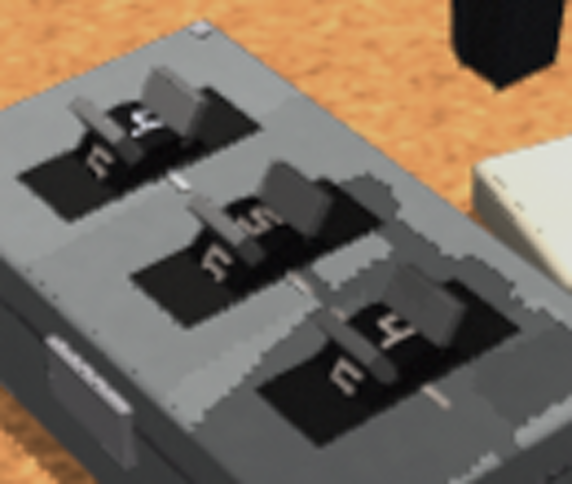

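View pics/top7.png

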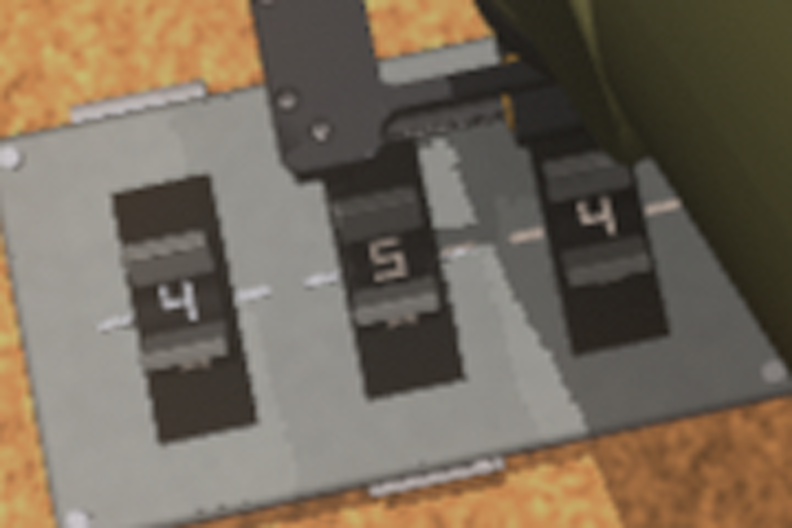

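carry_out:
  linear:
    - [-0.001,0.005,-0.02]
    - [-0.001,0.005,-0.05]
    - [-0.001,0.005,-0.075]
    - [-0.001,0.005,-0.09]
    - [-0.001,0.005,-0.091]
    - [-0.001,0.005,-0.091]
    - [-0.001,0.005,-0.091]
  roll: [0,0,0,0,0,0,0]

```text
clock: 9.32
tool_pos: [0.6155, 0.0346, 0.1291]
eef_rot: [-0.118, 0.993, -0.0, 0.001]
contact_force: [-0.6, 0.0, 0.7]
opening: 0.003
```

```bash
python3 -c "
from h import *
tool();s=snapshot('side')
cv2.imwrite('pics/s8.png',cv2.resize(s['img'][90:240,250:410,::-1],None,fx=4,fy=4,interpolation=cv2.INTER_CUBIC))"
```

```text
clk 9.3167 tcp box mm [ 42.2 -72.7  49.1] F [-0.6  0.   0.7]
```

View pics/s8.png

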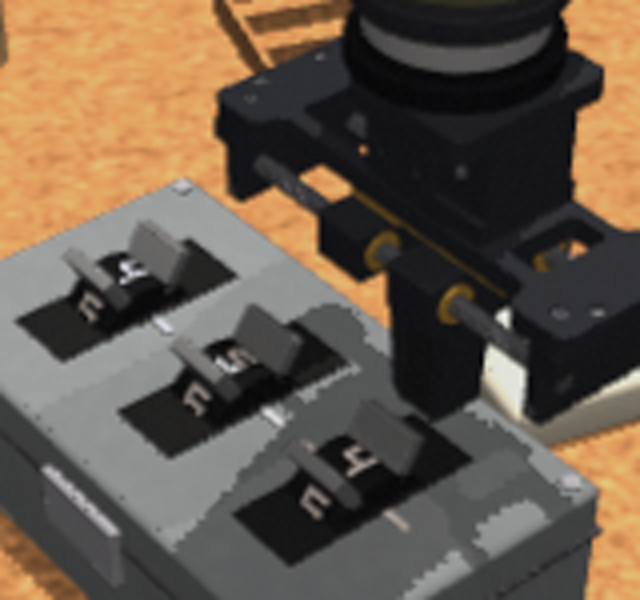

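carry_out:
  linear:
    - [-0.007,-0.004,-0.001]
    - [-0.014,-0.006,-0.001]
    - [-0.021,-0.0075,-0.001]
    - [-0.028,-0.009,-0.001]
    - [-0.034,-0.0105,-0.001]
    - [-0.038,-0.0115,-0.001]
    - [-0.04,-0.012,-0.001]
    - [-0.04,-0.012,-0.001]
  roll: [0,0,0,0,0,0,0,0]

```text
clock: 10.03
tool_pos: [0.5748, 0.0219, 0.1282]
eef_rot: [-0.117, 0.993, -0.001, 0.001]
contact_force: [0.9, 1.4, -0.2]
opening: 0.005
```

```bash
python3 -c "
from h import *
tool();"
```

```text
clk 10.0333 tcp box mm [ -0.3 -75.5  48.2] F [ 0.9  1.4 -0.2]
```

carry_out:
  linear:
    - [0.001,0,0.01]
    - [0.001,0,0.04]
    - [0.015,0.003,0.075]
    - [0.035,0.008,0.09]
    - [0.055,0.012,0.09]
    - [0.06,0.012,0.09]
    - [0.06,0.012,0.09]
    - [0.06,0.012,0.09]
  roll: [0,0,0,0,0,0,0,0]

```text
clock: 10.7
tool_pos: [0.6331, 0.0333, 0.2173]
eef_rot: [-0.117, 0.993, -0.001, -0.001]
contact_force: [0.1, 0.2, 0.2]
opening: 0.007
```

```bash
python3 -c "
from h import *
look('9')"
```

```text
clk 10.7 tcp box mm [ 59.1 -78.1 137.3] F [0.1 0.2 0.2]
side 0.075 [(0.86, -26.5), (0.88, -27.0)]
side 0 [(0.83, -26.0), (0.85, -26.5)]
side -0.075 [(0.83, -25.5), (0.84, -25.0)]
top 0.075 [(1.33, -28.5), (1.33, -28.0)]
top 0 [(1.3, -28.0), (1.3, -28.5)]
top -0.075 [(1.23, -27.5), (1.26, -28.0)]
```

View pics/side9.png

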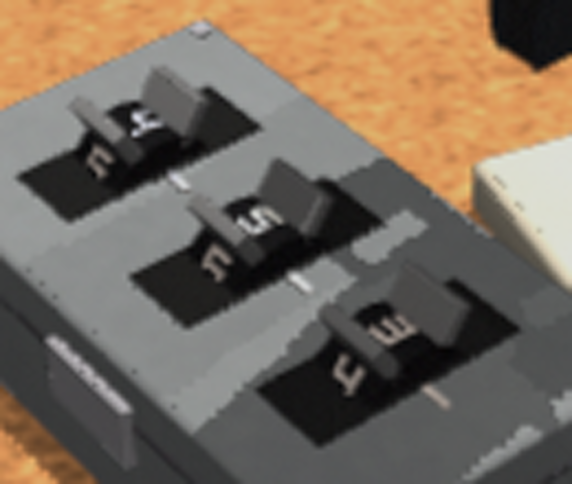

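View pics/top9.png

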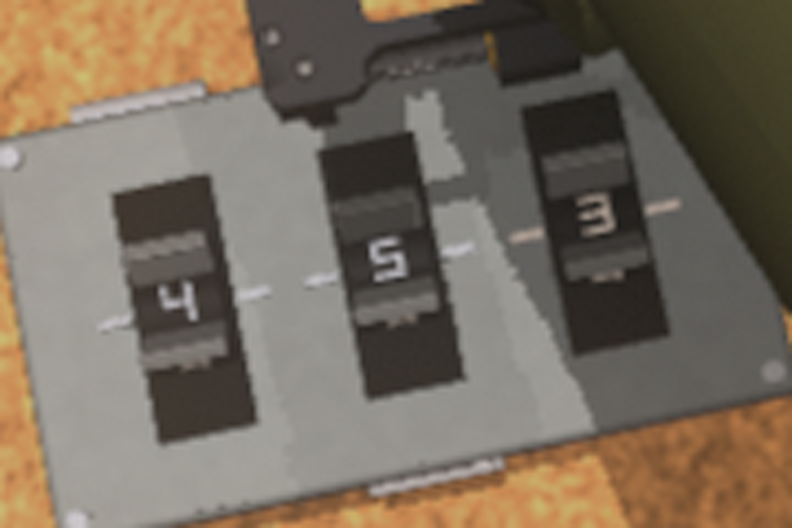

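```bash
python3 -c "
from h import *
print(finish_job())"
```

```text
the job is handed in; nothing more can be done
None
```

The left wheel is now at 4 and the right wheel at 3, both on the white marks, and the middle wheel still reads 5. I handed the job in at about 10.8 s of the 40 s allowed; it reports no verdict.

- **Left wheel:** I rolled it away from the robot with the shut fingertip. The first push stopped about 8° short, so two small corrections followed.
- **Right wheel:** one push towards the robot was enough.
- **Last check:** the depth fits in both camera views put the left and right paddles within about 0.5° of the middle wheel's. The middle wheel's own fit stayed within 0.5° throughout. The gripper was clear, about 80 mm above the paddle tips, and force readings when I checked never passed 2 N.
- **Disagreement:** the depth fits read the middle wheel's paddles 2° (top view) to 4° (side view) off the 30° lean they should have. I took this as a camera calibration offset and used the middle wheel as the reference for the other two.
- **Axle finder:** it also disagreed with the fitted lid outline by up to about 13 mm, so I used the lid outline.

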